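# Seal the plate and shut the incubator

### The arm

A 6-joint arm with a two-finger parallel gripper is mounted at the origin on a cart in front of the work surface, level with it; the furniture and walls round the work are solid. World frame = base frame: x ahead of the robot, y to its left, z up, the work surface at z = 0. Lengths are in m, angles in rad, forces in N, time in s.
With the tool pointing down it reaches from about 0.35 to 0.95 m from the base axis. Payload 17.4 kg.
Tool frame: the origin (TCP) lies at the very end of the fingers, on their centre line; the grasp point (between the pads) lies 19 mm behind it; z points along the fingers, y is the direction in which the jaws open and shut (so a half turn about z gives the same grasp; the last joint's range is limited). The gripper opens to 93 mm and grips with 3 to 60 N. Pads are 15 mm wide; open, the fingers measure 128 mm over their backs; the gripper's body (75 mm by 188 mm) begins 65 mm behind the grasp point.
Start: joints at [-1.373, 0.116, 1.442, -0, 1.584, -0.038], TCP at [0.158, -0.656, 0.219] pointing down, gripper open.
Joint ranges: [-2.83, 2.83], [-0.83, 2.19], [0.07, 2.5], [-1.14, 4.28], [0.01, 3], [-2.97, 2.97]. Speed limits (rad/s): [1.89, 1.89, 2.22, 3.14, 3.14, 3.14].

### API

Orientations are given as a unit quaternion [x, y, z, w].
In Python, from cell import ctrl, camera, camera_params gives the robot as it stands.
- The arm moves only by the shell command python3 -m pendant 'ROWS'. ROWS is JSON, a list of rows, each a list of 7 numbers: the turn, a rotation vector about the tool's x, y, z normalised to -1 to 1, where 1 is 1.5 rad, then the shift along the tool's x, y, z normalised to -1 to 1, where 1 is 100 cm, then the finger opening in mm, from 0 to 93. A call has exactly 10 rows; each row shifts and turns the commanded pose from where the row before left it, along the tool's axes as they then stand; what a row does not reach is not made up. A row lasts 1/10 s, in which the tool goes at most 50 mm and 8.59 degrees, less where a joint would pass 70% of its speed; a pose out of reach is approached as far as the arm can. A call with a number of a shift or a turn outside -1 to 1 is refused whole. A call with a gripper value outside its range is refused whole. The fingers move at their own pace and stop on an object; the grip force is fixed at half the most. Time passes only in rows, so rows that do not move let the fingers close, or fill a call up. It gives the time, the measured TCP pose, the force and the opening at its end, in the units of the state.
- ctrl.sense(): the state, without advancing time (a new reading comes with each control period).
- camera(name): name is "side" or "top"; returns (picture, depth): 420x560x3 uint8, red, green, blue; 420x560 float32, m along the optical axis (not along the pixel's ray), 0 where there is no reading.
- camera_params(name): a dict with "intrinsics" (3x3 intrinsics, pixels), "R" (3x3) and "t" (3): a world point X has camera coordinates R X + t. Camera axes: x right, y down, z forward; pixel columns grow to the right and rows downward; lengths in m; the calibration is good to about 2 mm. A picture is of the moment at which its call begins. camera_params takes no time and is no camera call.
- ctrl.finish_job(): hands the job in, once; it reports no verdict.
The state is a dict: "time_s": time; "joint_positions": joint angles; "joint_vel": joint speeds; "effort": joint torques, N m; "position": TCP position; "ee_rot": TCP orientation; "wrist_force": force on the tool from outside, world axes, zero at the start; "moment": the same for the moment, N m; "width": opening from 0.0 (shut) to 1.0 (fully open).
Only numpy, scipy, OpenCV 4.12 (cv2) and the standard library are available. Lean on these libraries where they do the work, as an engineer would, in place of code of your own. Each camera call takes 0.05 s, during which the arm holds its last target.

### The job

Both sealing mats on the multi-well plate in the bench incubator stand proud: press the front mat and the rear mat, the one under the leaning lid, down until they are fully home on the plate. Only then shut the lid and press it fully closed, leaving the things beside the incubator where they are.

Things in the scene. Friction and masses are not known exactly. Their poses are not given: they have to be found in the camera images.
- incubator: white bench incubator, 236 x 190 mm, 105 mm high at its back, fixed. Origin under its centre, on the worktop; its x axis points from front to back (turned 1.05 to 1.55 rad to the right of straight ahead), y to its left, z up. On its 75 mm high deck a white 84 x 124 mm multi-well plate is clamped, top 92 mm up. The lid leans over the rear mat: reach it with the tool leaning 30 to 45 degrees to the incubator's front, its wide side along y
- front_mat_top (a point): centre of the top face of the front sealing mat: grey, rigid, 40 mm (x) by 120 mm (y), 6 mm thick, with 24 white caps 1 mm high. It slides only straight up and down, against about 7 N of friction, and stays where left. Centre 50 mm in front of the incubator's origin; top face 98 mm above the worktop when home
- rear_mat_top (a point): centre of the top face of the rear sealing mat, the same kind and size as the front one; its centre is 6 mm in front of the incubator's origin; top face 98 mm above the worktop when home; there is a 4 mm gap between the two mats
- front_mat (a joint): how far the front mat stands above its home position, m: 0 home, 0.010 highest; starts at 0.005 to 0.009
- rear_mat (a joint): the same for the rear mat
- lid (a joint): angle of the lid, rad: 0 shut (level), 1.05 at its stop, leaning forward over the plate; starts at 0.95 to 1.03. Stiff: it stays at any angle and takes about 1 to 4 N at its front edge to push down. It may be pushed down by its upper (outer) face
- lid_hinge (a point): middle of the lid's hinge line, 85 mm behind and 106 mm above the incubator's origin; the line runs along the incubator's y
- lid_front (a point): point on the lid's outer face (upper face when shut), on its middle line, 165 mm from the hinge line along the lid and 27 mm off it square to the lid. Lid white, 173 x 180 x 30 mm; front edge 185 mm from the hinge line, with a grey tab 70 mm wide, 9 mm thick sticking out 18 mm more. Shut, the outer face is level, 133 mm above the worktop
- beaker_mid (a point): centre of a clear beaker, 55 mm across, 66 mm high, a bystander beside the incubator
- tip_box_mid (a point): centre of a cyan pipette tip box with its lid shut, 75 x 121 x 78 mm, a bystander behind the incubator
- brown_bottle_mid (a point): centre of a brown bottle, 45 mm across, 85 mm high, a bystander beside the incubator

How it is judged:
By the outcome, as a careful person would: the job done as asked, in the order asked, and still so for the second after the job is handed in, with the robot touching nothing.
It also fails if it takes over 46 s, if anything falls off the work surface, if the arm or the gripper's body presses on something with over 40 N, if the wrist force passes 120 N, or if a joint passes its speed limit or range.

## Working session

There is one attempt and no reset: what is moved stays moved. The work goes in short steps, Python scripts to look and compute and a shell command to move; the robot and the scene stay as the last step left them, time stands still between calls to the robot, and variables do not carry over. Pictures are saved under pics/ and viewed, and the job is handed in when it is done.

```bash
ls; mkdir -p pics
python3 - <<'E'
from cell import ctrl,camera,camera_params
import cv2,numpy as np
print(ctrl.sense())
for n in("side","top"):
    p,d=camera(n); cv2.imwrite(f"pics/{n}0.png",p[:,:,::-1]); np.save(f"pics/{n}0_d.npy",d); np.save(f"pics/{n}0_p.npy",p)
    print(n,camera_params(n))
E
```

```text
pics
{'time_s': 0.0, 'joint_positions': array([-1.37279304e+00,  1.16491542e-01,  1.44228865e+00,  2.42149259e-05,
        1.58402789e+00, -3.78234865e-02]), 'joint_vel': array([-9.18063035e-04,  1.05118679e-03,  1.65715625e-04,  7.69248744e-04,
       -3.43681069e-06,  1.01729712e-03]), 'effort': array([ 4.84068769e-04, -7.21261597e+01, -6.22604299e+01,  7.79677927e-02,
        2.37897516e-02, -5.77741844e-05]), 'position': array([ 0.15765106, -0.65610348,  0.21788692]), 'ee_rot': array([ 9.93056066e-01,  1.17640470e-01, -3.65522196e-05, -6.06736721e-04]), 'wrist_force': array([0.08126239, 0.00147899, 0.45171867]), 'moment': array([-0.00032836, -0.00055479, -0.05897385]), 'width': 1.0031894312939107}
side {'intrinsics': array([[390.26395793,   0.        , 279.16963678],
       [  0.        , 390.26395793, 207.16447789],
       [  0.        ,   0.        ,   1.        ]]), 'R': array([[-0.95301924, -0.3020868 , -0.0223136 ],
       [-0.09573607,  0.37027611, -0.92397522],
       [ 0.28738291, -0.87842994, -0.38180086]]), 't': array([0.59590215, 0.12937051, 0.84336049])}
top {'intrinsics': array([[536.57755318,   0.        , 268.63122369],
       [  0.        , 536.57755318, 204.05214197],
       [  0.        ,   0.        ,   1.        ]]), 'R': array([[-0.0292173 , -0.99953623, -0.00858306],
       [-0.99491287,  0.0299082 , -0.09619711],
       [ 0.0964092 ,  0.00572877, -0.9953253 ]]), 't': array([0.11171991, 0.61987889, 1.39791755])}
```

View pics/side0.png

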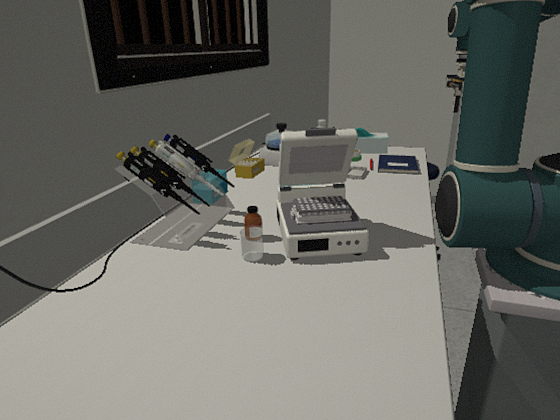

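View pics/top0.png

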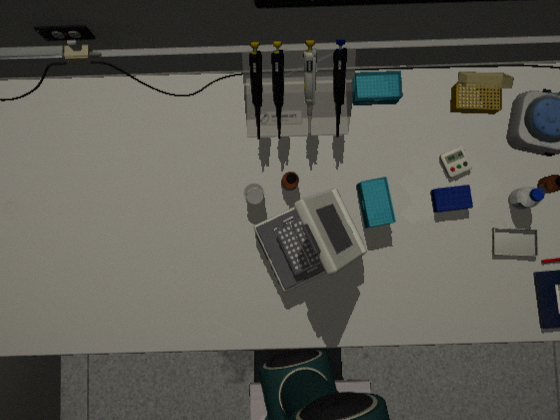

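The top view has the incubator at about (310,240), its front facing left. The beaker is at (254,195), the bottle at (290,181) and the tip box at (376,202). Next I'll zoom in and make a height map.

```bash
cat > h.py <<'E'
import numpy as np,cv2
from cell import ctrl,camera,camera_params
def pts(name,d):
    c=camera_params(name);K=c["intrinsics"];v,u=np.indices(d.shape)
    P=np.stack([(u-K[0,2])/K[0,0]*d,(v-K[1,2])/K[1,1]*d,d],-1)
    return (P-c["t"])@c["R"]
def proj(name,X):
    c=camera_params(name);q=np.atleast_2d(X)@c["R"].T+c["t"];q=q@c["intrinsics"].T
    return q[:,:2]/q[:,2:]
def ray(name,u,v,z):
    c=camera_params(name);r=c["R"].T@np.linalg.inv(c["intrinsics"])@[u,v,1];o=-c["R"].T@c["t"]
    return o+r*(z-o[2])/r[2]
E
python3 - <<'E'
from h import *
for n,(x0,y0,x1,y1) in dict(top=(230,160,410,295),side=(230,110,390,270)).items():
    p=np.load(f"pics/{n}0_p.npy");d=np.load(f"pics/{n}0_d.npy");P=pts(n,d)
    c=cv2.resize(p[y0:y1,x0:x1,::-1],None,fx=4 if n=="top" else 3.7,fy=4 if n=="top" else 3.7,interpolation=cv2.INTER_CUBIC)
    cv2.imwrite(f"pics/{n}0z.png",c)
    if n=="top":
        h=np.where(d>0,P[...,2],0)
        print((h[165:295:5,240:400:6]*1000).astype(int))
E
```

```text
[[  0   1   0   0   1   0   0  -4   2   3  -1  -1  -6   5   2  -5   1   0
    0  -2   4   2   4   0  -6   3   1]
 [  6   4   4   3  -2  -1   0  -5   1   1   3  -3   3   3  -2   1   0   2
   -1   1  -2   0   4   2   4   3  -1]
 [  0  -4   2   0   1   2   0  -4  84  82   0  -1  -2   2   5   0  -2   6
    0   0   1   3   1   1  -3   0  -4]
 [  0   5  -1   0   3  -3   2  56  83  81   5  -2   6   2  -2   0   2   0
    0   1  -1  -2  77  78  72   1  -4]
 [  0   0  52  66   1  -3   0  35  59  64   2  -1  -4   0  -1  -3  -2  -2
   -2  -1  67  80  81  81  80   4   1]
 [  0  37   5   1   0   0   4  -2  21   4   7   6   0   0   1  68 102   3
    0   0  52  80  77  77  83   1   0]
 [  7  10   6   6  -1  -1   1  -5   1   3   1  -1   2 202 178 151 107   0
   -1   2  34  76  79  78  75  77   3]
 [  7  63   1   0  -3   4   0  -2  -3   0 268 265 236 217 188 170 136   3
    0   2  23  82  71  77  78  82   1]
 [  0  -3   3   2  -1   7   0   2   2 263 273 271 248 223 203 179 152 104
    0  -1   8  79  81  84  81  79   0]
 [ -5   4   2  -7   1  -2   3   0  72  73 268 272 259 239 210 188 159 107
    3   3
[... 1138 characters left out ...]
   3   0   0   2  -1]
 [  1   5  -2  -1   1   1  77  75  75 109 106 107 106  72 265 274 268 242
    5   2   0   0   4  -1  -2   2   2]
 [  0  -4  -4  -3   5  -2  74  74  74   0 102  76  82  78 259 268 272   1
    0  -1   6  -4   0  -2  -1   0   1]
 [ -4  -1  -8  -1   2  -7  65  74  74  76  73  77  70  68  -1 260  -2   5
    4   8   1   1   0  -2  -4   4   7]
 [  0  -1  -5   1  -1   6  -4  76  76  79  74  69   0   0   0  -1   3   2
    2   0   0   2   1  -6   0   0  -4]
 [  0   0   3   0   1   2   0  63  77  77  65  -4   0  -2  -3   0  -3   0
   -1   1  -2   2  -3   0  -4  -6   1]
 [  2   1  -1   0   3   1  -2  57  70  -3   1   2   0   4   5   0   0   0
    1  -3  -2  -2   4   3   2   2  -4]]
```

```bash
true
```

```text
(no output)
```

View pics/top0z.png

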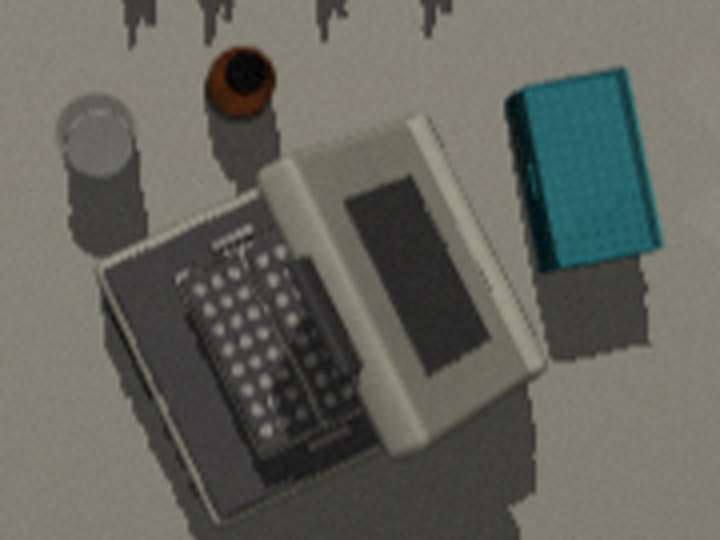

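View pics/side0z.png

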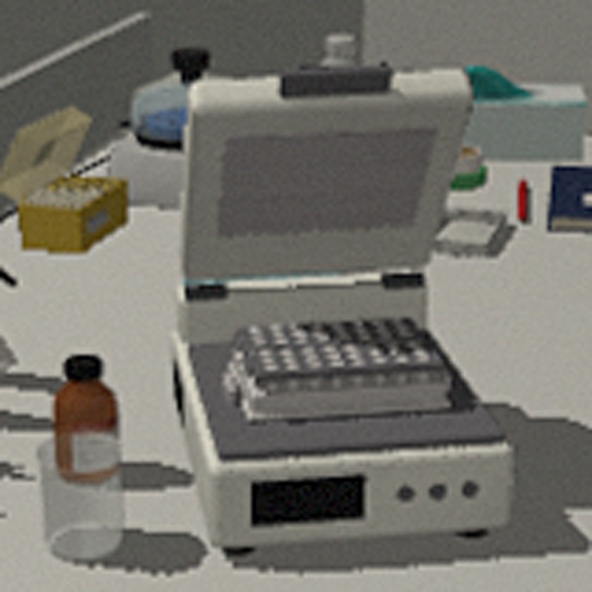

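Run:
```python
from h import *
d=np.load("pics/top0_d.npy");P=pts("top",d);h=P[...,2]*(d>0)
# corners by zoomed picks
f=lambda x,y,z:ray("top",230+(x+.5)/4-.5,160+(y+.5)/4-.5,z)
A=f(100,268,.075);B=f(220,523,.075)
print(A,B,np.linalg.norm(A-B)); 
# mask of body excluding objects
m=((h>.045)&(h<.3)).astype(np.uint8)
m[:, :250]=0; m[:,366:]=0; m[:207,:296]=0;m[:185]=0;m[205:,:][:, :250]=0
n,l,s,c=cv2.connectedComponentsWithStats(m);i=1+np.argmax(s[1:,4]);m=(l==i).astype(np.uint8)
# front edge: leftmost pixel per row 232..285
def fit(uv,z):
    W=np.array([ray("top",u,v,z)[:2] for u,v in uv],dtype=np.float32)
    vx,vy,x0,y0=cv2.fitLine(W,cv2.DIST_HUBER,0,.001,.001).ravel();return np.array([x0,y0]),np.array([vx,vy]),np.std((W-[x0,y0])@[-vy,vx])
fr=[(np.flatnonzero(m[v])[0]-.5,v) for v in range(234,282)]
rt=[(u,np.flatnonzero(m[:,u])[-1]+.5) for u in range(290,320)]
lf=[(u,np.flatnonzero(m[:,u])[0]-.5) for u in range(260,292)]
L={}
for k,uv in dict(fr=fr,rt=rt,lf=lf).items():
    o,v,s=fit(uv,.075);L[k]=(o,v);print(k,o,v,s,np.arctan2(v[1],v[0]))
# deck points, mats: height classes
for lo,hi in((.097,.118),):
    q=(h>lo)&(h<hi)&(m>0);q[:,340:]=0
    q=cv2.morphologyEx(q.astype(np.uint8),cv2.MORPH_OPEN,np.ones((2,2),np.uint8))
    W=P[q>0];print(len(W),np.median(W,0));print(cv2.minAreaRect(W[:,:2].astype(np.float32)*1000))
```

```text
[0.56145334 0.13070624 0.075     ] [0.39734682 0.05889951 0.075     ] 0.17912888070355176
fr [0.48617482 0.10521764] [0.90625215 0.42273763] 0.0014156998 0.43646404
rt [4.1723895e-01 3.5726471e-04] [ 0.40908322 -0.9124971 ] 0.0006893132 -1.1493472
lf [0.58662564 0.08271586] [ 0.40304345 -0.91518086] 0.0006705498 -1.1559565
1250 [0.50875183 0.0234036  0.10673184]
((560.3519287109375, 0.01590728759765625), (129.8723907470703, 244.16177368164062), 68.86383056640625)
```

```bash
cat >> h.py <<'E'
class Inc:
    def __init__(s,o,yaw): 
        s.o=np.array([o[0],o[1],0]);c,q=np.cos(yaw),np.sin(yaw);s.R=np.array([[c,-q,0],[q,c,0],[0,0,1]])
    def w(s,p): return np.atleast_2d(p)@s.R.T+s.o
    def i(s,p): return (np.atleast_2d(p)-s.o)@s.R
E
cat > ov.py <<'E'
from h import *
def overlay(I,n,p,hf,hr,a,out,box,f):
    x0,y0,x1,y1=box;im=cv2.resize(p[y0:y1,x0:x1,::-1],None,fx=f,fy=f,interpolation=cv2.INTER_CUBIC)
    def poly(pp,col):
        q=(proj(n,I.w(pp))-[x0,y0]+.5)*f-.5
        cv2.polylines(im,[np.round(q).astype(int)],True,col,1,cv2.LINE_AA)
    for cx,hh,col in((-.05,hf,(0,255,0)),(-.006,hr,(0,255,255))):
        poly([[cx+a_*.02,b*.06,.098+hh] for a_,b in((-1,-1),(-1,1),(1,1),(1,-1))],col)
    poly([[a_*.118,b*.095,.075] for a_,b in((-1,-1),(-1,1),(1,1),(1,-1))],(255,0,0))
    c,s=np.cos(a),np.sin(a);L=lambda l,y,t:[.085-l*c+t*s*1,y,.106+l*s+t*c]
    # outer face normal: shut +z ; opening rotates towards back(+x)
    poly([L(l,y,.027) for l,y in((.012,-.09),(.012,.09),(.185,.09),(.185,-.09))],(0,0,255))
    cv2.imwrite(out,im)
E
python3 - <<'E'
from ov import *
yaw=-1.148;I=Inc([0.5237,-0.0072],yaw)
d=np.load("pics/top0_d.npy");P=I.i(pts("top",d).reshape(-1,3)).reshape(420,560,3);X=P[(d>0)]
def sel(a,b,c,e,z0,z1):return X[(X[:,0]>a)&(X[:,0]<b)&(X[:,1]>c)&(X[:,1]<e)&(X[:,2]>z0)&(X[:,2]<z1)]
q=sel(-.09,.0,-.09,.09,.098,.125);print("mats",len(q),np.percentile(q,[1,5,50,95,99],axis=0).round(4))
q=sel(-.068,-.032,-.055,.055,.09,.125);print("front z",len(q),np.median(q[:,2]),q[:,2].mean(),q[:,2].std())
q=sel(-.024,.0,-.055,.055,.09,.125);print("rear z",len(q),np.median(q[:,2]),q[:,2].mean(),q[:,2].std())
q=sel(-.116,-.08,-.085,.085,.06,.09);print("deck z",len(q),np.median(q[:,2]))
# lid outer face
q=sel(-.0,.105,-.08,.08,.14,.3);
v,*_=np.linalg.lstsq(np.c_[q[:,0],q[:,1],np.ones(len(q))],q[:,2],rcond=None);print("lid plane",v,np.arctan(-v[0]))
r=q[:,2]-np.c_[q[:,0],q[:,1],np.ones(len(q))]@v;k=abs(r)<.008
v,*_=np.linalg.lstsq(np.c_[q[k][:,0],q[k][:,1],np.ones(k.sum())],q[k][:,2],rcond=None);a=np.arctan(-v[0]);print(v,a,k.sum(), "off-hinge", np.cos(a)*(v[0]*.085+v[2]-.106))
q=sel(-.1,.2,-.12,.12,.12,.3);print("lid ext",np.percentile(q,[.5,2,50,98,99.5],axis=0).round(4))
ps=np.load("pics/side0_p.npy");pt=np.load("pics/top0_p.npy")
overlay(I,"top",pt,.007,.007,a,"pics/ot.png",(230,160,410,295),4)
overlay(I,"side",ps,.007,.007,a,"pics/os.png",(260,110,390,270),3.7)
E
```

```text
mats 1186 [[-0.0684 -0.0586  0.1002]
 [-0.0659 -0.0542  0.1019]
 [-0.0387  0.0013  0.1068]
 [-0.0073  0.0569  0.1111]
 [-0.0027  0.0619  0.1128]]
front z 634 0.1070778057922697 0.10681341706982432 0.0028094339140961326
rear z 336 0.10658519239807651 0.10653422156442117 0.0026558880486526235
deck z 926 0.0747222718950309
lid plane [-1.48337941  0.0140234   0.28727352] 0.977640207942802
[-1.5303617   0.01836233  0.29022114] 0.9920064210511997 2270 off-hinge 0.02961541218209712
lid ext [[-0.0172 -0.0893  0.1375]
 [-0.0141 -0.0859  0.1421]
 [ 0.0336 -0.0018  0.2395]
 [ 0.0953  0.0843  0.2825]
 [ 0.0976  0.0877  0.2849]]
```

View pics/ot.png

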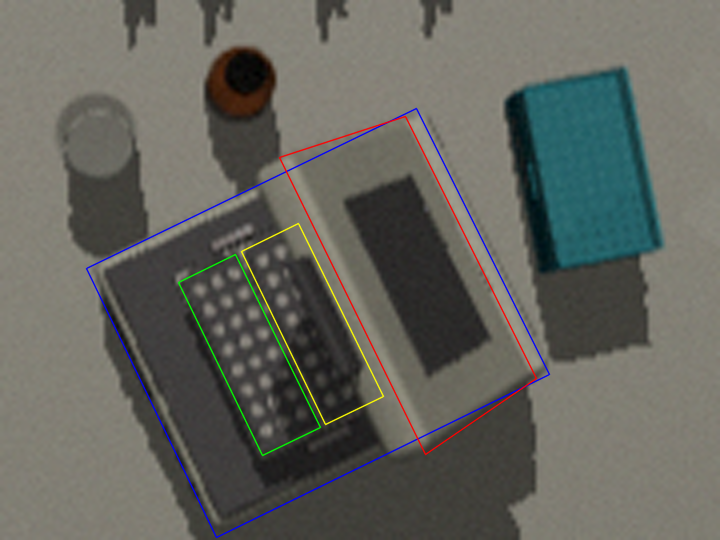

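View pics/os.png

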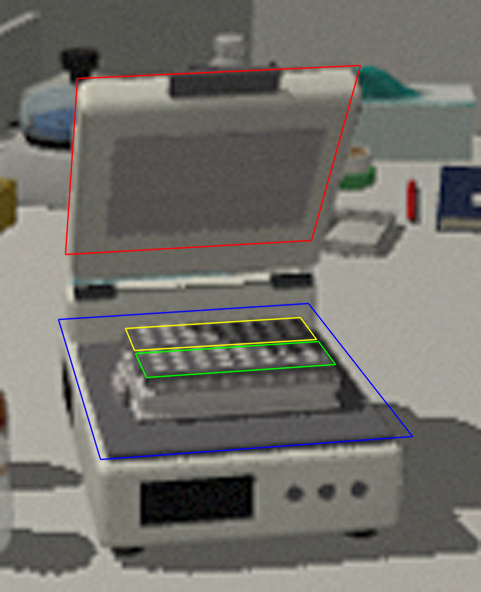

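The overlay agrees with both views. The mats, deck and lid plane (angle about 0.99 rad) all line up to a few mm. Next I'll lift, close the fingers and swing round on an arc.

```bash
python3 -m pendant '[[0,0,0,0,0,-0.048,0],[0,0,0,0,0,-0.048,0],[0,0,0,0,0,-0.048,0],[0,0,0,0,0,-0.048,0],[0,0,0,0,0,-0.048,0],[0,0,-0.051,0.048,0,0,0],[0,0,-0.051,0.048,0,0,0],[0,0,-0.051,0.048,0,0,0],[0,0,-0.051,0.048,0,0,0],[0,0,-0.051,0.048,0,0,0]]'
```

```text
time_s: 1.1
position: [0.3802, -0.565, 0.4579]
ee_rot: [0.952, 0.306, -0.0, -0.001]
wrist_force: [0.0, -0.1, 0.6]
width: 0.189
```

```bash
python3 -m pendant '[[0,0,-0.051,0.048,0,0,0],[0,0,-0.051,0.048,0,0,0],[0,0,-0.051,0.048,0,0,0],[0,0,-0.051,0.048,0,0,0],[0,0,-0.051,0.048,0,0,0],[0,0,-0.051,0.048,0,0,0],[0,0,-0.051,0.048,0,0,0],[0,0,-0.051,0.048,0,0,0],[0,0,-0.051,0.048,0,0,0],[0,0,-0.051,0.048,0,0,0]]'
```

```text
time_s: 2.1
position: [0.6469, -0.1795, 0.4579]
ee_rot: [0.769, 0.639, -0.0, -0.0]
wrist_force: [0.6, -0.2, 0.7]
width: 0.007
```

```bash
cat > go.py <<'E'
from h import *
from scipy.spatial.transform import Rotation as R
from scipy.optimize import fsolve
I=Inc([0.5237,-0.0072],-1.148)
def Rt(th): 
    z=I.R@[np.sin(th),0,-np.cos(th)];y=I.R@[0,1,0];return np.c_[np.cross(y,z),y,z]
def plan(p,th,n,yawonly=False):
    s=ctrl.sense();R0=R.from_quat(s["ee_rot"]);r=(R0.inv()*R.from_matrix(Rt(np.radians(th)))).as_rotvec()
    P=I.w(p)[0];D=R0.inv().apply(P-s["position"])
    dr=R.from_rotvec(r/n);M=sum((dr**(k+.5)).as_matrix() for k in range(n))
    print("inc now",I.i(s["position"])[0].round(4),"target w",P.round(4),"\nrows",n,"turn",(r/n/1.5).round(4),"shift",np.linalg.solve(M,D).round(4),"turn deg/row",np.degrees(np.linalg.norm(r)/n).round(2), "F",s["wrist_force"].round(1),"J",s["joint_positions"].round(2))
E
python3 -c "
from go import *
plan([-.14,0,.40],0,10)
plan([-.17,0,.32],40,15)"
```

```text
inc now [0.2077 0.0416 0.4579] target w [0.4663 0.1205 0.4   ] 
rows 10 turn [-0.0001 -0.     -0.0405] shift [ 0.0324 -0.0146  0.0058] turn deg/row 3.48 F [ 0.6 -0.2  0.7] J [-0.31  0.15  1.02  0.    1.97 -0.12]
inc now [0.2077 0.0416 0.4579] target w [0.4539 0.1478 0.32  ] 
rows 15 turn [-0.0095 -0.0301 -0.0259] shift [ 0.0257 -0.011   0.0002] turn deg/row 3.5 F [ 0.6 -0.2  0.7] J [-0.31  0.15  1.02  0.    1.97 -0.12]
```

```bash
python3 -m pendant '[[0,0,-0.0405,0.0325,-0.0146,0.0058,0],[0,0,-0.0405,0.0325,-0.0146,0.0058,0],[0,0,-0.0405,0.0325,-0.0146,0.0058,0],[0,0,-0.0405,0.0325,-0.0146,0.0058,0],[0,0,-0.0405,0.0325,-0.0146,0.0058,0],[0,0,-0.0405,0.0325,-0.0146,0.0058,0],[0,0,-0.0405,0.0325,-0.0146,0.0058,0],[0,0,-0.0405,0.0325,-0.0146,0.0058,0],[0,0,-0.0405,0.0325,-0.0146,0.0058,0],[0,0,-0.0405,0.0325,-0.0146,0.0058,0]]'; python3 -c "
from go import *
plan([-.16,0,.26],40,10)"
```

```text
time_s: 3.1
position: [0.4744, 0.1261, 0.4]
ee_rot: [0.543, 0.84, -0.0, -0.0]
wrist_force: [-0.2, -0.0, 0.7]
width: 0.007
inc now [-0.1418  0.0098  0.4   ] target w [0.4581 0.1387 0.26  ] 
rows 10 turn [-0.     -0.0466 -0.    ] shift [ 0.0066 -0.001   0.0128] turn deg/row 4.0 F [-0.2 -0.   0.7] J [ 0.21 -0.27  1.52  0.    1.9  -0.21]
```

```bash
python3 -m pendant '[[0,-0.0466,0,0.0066,-0.001,0.0128,0],[0,-0.0466,0,0.0066,-0.001,0.0128,0],[0,-0.0466,0,0.0066,-0.001,0.0128,0],[0,-0.0466,0,0.0066,-0.001,0.0128,0],[0,-0.0466,0,0.0066,-0.001,0.0128,0],[0,-0.0466,0,0.0066,-0.001,0.0128,0],[0,-0.0466,0,0.0066,-0.001,0.0128,0],[0,-0.0466,0,0.0066,-0.001,0.0128,0],[0,-0.0466,0,0.0066,-0.001,0.0128,0],[0,-0.0466,0,0.0066,-0.001,0.0128,0]]'
python3 - <<'E'
from go import *
plan([-.044,0,.125],40,5)
p,d=camera("side");cv2.imwrite("pics/s1.png",p[:,:,::-1]);p,d=camera("top");cv2.imwrite("pics/t1.png",p[:,:,::-1])
E
```

```text
time_s: 4.1
position: [0.4569, 0.1419, 0.2607]
ee_rot: [0.511, 0.788, -0.187, 0.288]
wrist_force: [-0.3, 0.1, 0.2]
width: 0.005
inc now [-0.1633  0.0003  0.2607] target w [0.5056 0.0329 0.125 ] 
rows 5 turn [-0.0002  0.0005 -0.0002] shift [-0.0008 -0.      0.0361] turn deg/row 0.05 F [-0.3  0.1  0.2] J [ 0.65 -0.28  1.86 -0.69  1.71  0.19]
```

View pics/s1.png

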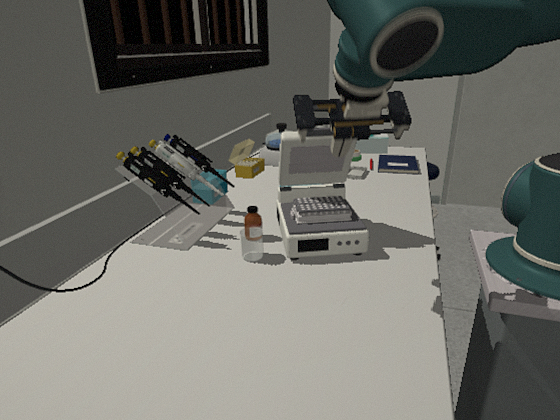

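View pics/t1.png

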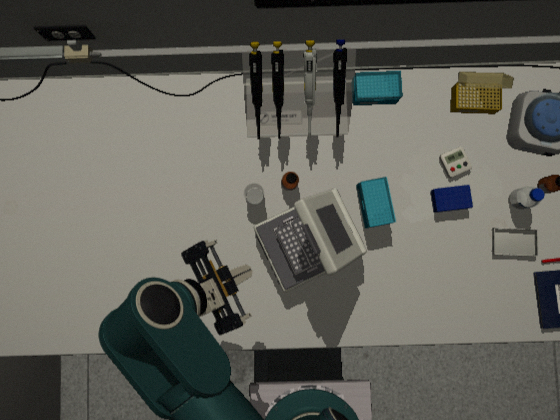

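The fingertips show at about (250,270) in the top view, which matches the measured TCP. The tool leans to the front, clear of the lid. Next I'll approach the front mat.

```bash
python3 -m pendant '[[0,0,0,-0.0008,0,0.036,0],[0,0,0,-0.0008,0,0.036,0],[0,0,0,-0.0008,0,0.036,0],[0,0,0,-0.0008,0,0.036,0],[0,0,0,-0.0008,0,0.036,0],[0,0,0,0,0,0,0],[0,0,0,0,0,0,0],[0,0,0,0,0,0,0],[0,0,0,0,0,0,0],[0,0,0,0,0,0,0]]'
python3 - <<'E'
from go import *
plan([-.044,0,.115],40,5)
p,d=camera("side");cv2.imwrite("pics/s2.png",cv2.resize(p[100:270,230:400,::-1],None,fx=3.5,fy=3.5,interpolation=cv2.INTER_CUBIC))
E
```

```text
time_s: 5.2
position: [0.5058, 0.0339, 0.127]
ee_rot: [0.511, 0.788, -0.186, 0.288]
wrist_force: [0.3, -0.1, -0.5]
width: 0.004
inc now [-0.0449  0.0006  0.127 ] target w [0.5056 0.0329 0.115 ] 
rows 5 turn [-0.      0.0001 -0.0003] shift [ 0.0014 -0.0001  0.002 ] turn deg/row 0.03 F [ 0.3 -0.1 -0.5] J [ 0.41 -0.24  2.05 -0.71  1.38  0.15]
```

View pics/s2.png

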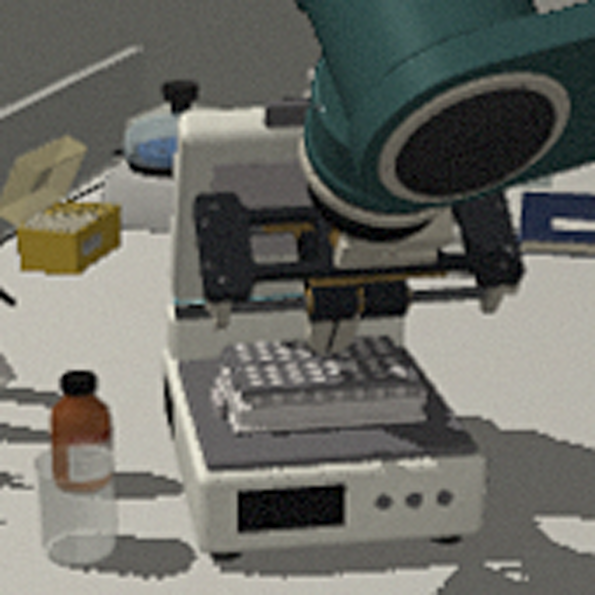

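```bash
python3 -m pendant '[[0,0,0,0.0013,0,0.0015,0],[0,0,0,0.0013,0,0.0015,0],[0,0,0,0.0013,0,0.0015,0],[0,0,0,0.0013,0,0.0015,0],[0,0,0,0.0013,0,0.0015,0],[0,0,0,0.0013,0,0.0015,0],[0,0,0,0.0006,0,0.0008,0],[0,0,0,0.0006,0,0.0008,0],[0,0,0,0,0,0,0],[0,0,0,0,0,0,0]]'
```

```text
time_s: 6.25
position: [0.5056, 0.0333, 0.1123]
ee_rot: [0.511, 0.788, -0.186, 0.287]
wrist_force: [0.4, 0.1, -0.8]
width: 0.005
```

```bash
python3 -m pendant '[[0,0,0,0.0006,0,0.0008,0],[0,0,0,0.0006,0,0.0008,0],[0,0,0,0.0006,0,0.0008,0],[0,0,0,0.0006,0,0.0008,0],[0,0,0,0.0006,0,0.0008,0],[0,0,0,0,0,0,0],[0,0,0,0,0,0,0],[0,0,0,0,0,0,0],[0,0,0,0,0,0,0],[0,0,0,0,0,0,0]]'
```

```text
time_s: 7.25
position: [0.5058, 0.0332, 0.1078]
ee_rot: [0.511, 0.788, -0.186, 0.288]
wrist_force: [-3.0, 2.4, 5.9]
width: 0.006
```

```bash
python3 -m pendant '[[0,0,0,0.0006,0,0.0008,0],[0,0,0,0.0006,0,0.0008,0],[0,0,0,0.0006,0,0.0008,0],[0,0,0,0,0,0,0],[0,0,0,0,0,0,0],[0,0,0,0,0,0,0],[0,0,0,0,0,0,0],[0,0,0,0,0,0,0],[0,0,0,0,0,0,0],[0,0,0,0,0,0,0]]';  python3 -m pendant '[[0,0,0,0.0006,0,0.0008,0],[0,0,0,0.0006,0,0.0008,0],[0,0,0,0,0,0,0],[0,0,0,0,0,0,0],[0,0,0,0,0,0,0],[0,0,0,0,0,0,0],[0,0,0,0,0,0,0],[0,0,0,0,0,0,0],[0,0,0,0,0,0,0],[0,0,0,0,0,0,0]]'
```

```text
time_s: 8.25
position: [0.5058, 0.0331, 0.1047]
ee_rot: [0.511, 0.788, -0.186, 0.287]
wrist_force: [-3.2, 2.8, 5.9]
width: 0.002
time_s: 9.25
position: [0.506, 0.033, 0.1031]
ee_rot: [0.511, 0.788, -0.186, 0.288]
wrist_force: [-6.4, 4.4, 9.9]
width: 0.006
```

```bash
python3 -m pendant '[[0,0,0,0.0006,0,0.0008,0],[0,0,0,0.0006,0,0.0008,0],[0,0,0,0.0006,0,0.0008,0],[0,0,0,0,0,0,0],[0,0,0,0,0,0,0],[0,0,0,0,0,0,0],[0,0,0,0,0,0,0],[0,0,0,0,0,0,0],[0,0,0,0,0,0,0],[0,0,0,0,0,0,0]]'
```

```text
time_s: 10.25
position: [0.5063, 0.0329, 0.1023]
ee_rot: [0.512, 0.787, -0.186, 0.288]
wrist_force: [-22.4, 9.8, 32.7]
width: 0.002
```

The front mat stopped hard at z=.1023 with 33 N on it, so it's home. Next I'll lift and shift over to the rear mat.

```bash
python3 -m pendant '[[0,0,0,-0.0064,0,-0.0076,0],[0,0,0,-0.0064,0,-0.0076,0],[0,0,0,-0.0039,0,-0.0046,0],[0,0,0,0,0,0,0],[0,0,0,0,0,0,0],[0,0,0,0,0,0,0],[0,0,0,0,0,0,0],[0,0,0,0,0,0,0],[0,0,0,0,0,0,0],[0,0,0,0,0,0,0]]'
python3 - <<'E'
from go import *
plan([0,0,.123],40,5)
p,d=camera("side");cv2.imwrite("pics/s3.png",cv2.resize(p[100:270,230:400,::-1],None,fx=3.5,fy=3.5,interpolation=cv2.INTER_CUBIC))
E
```

```text
time_s: 11.25
position: [0.5058, 0.0326, 0.1251]
ee_rot: [0.511, 0.788, -0.186, 0.287]
wrist_force: [-0.0, -0.2, 0.2]
width: 0.006
inc now [-4.370e-02  1.000e-04  1.251e-01] target w [ 0.5237 -0.0072  0.123 ] 
rows 5 turn [-0.0002  0.0001 -0.0003] shift [-0.0064  0.      0.0059] turn deg/row 0.03 F [-0.  -0.2  0.2] J [ 0.4  -0.24  2.05 -0.72  1.38  0.15]
```

View pics/s3.png

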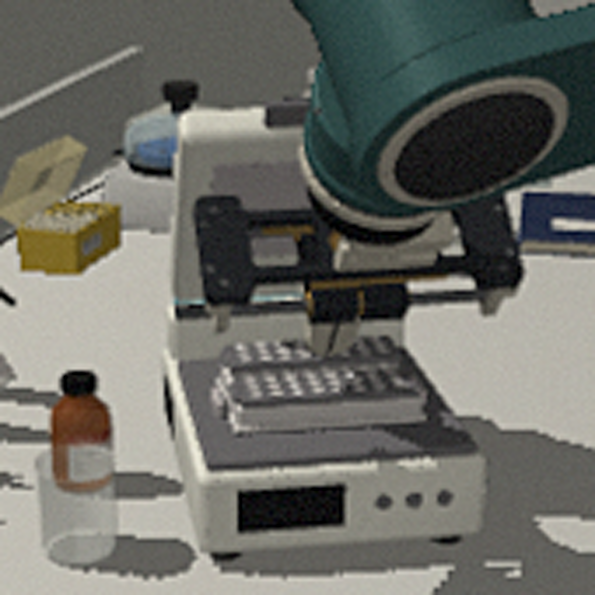

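The front mat now sits visibly lower than the rear one at (300,350) in the crop. Moving to the rear mat.

```bash
python3 -m pendant '[[0,0,0,-0.0064,0,0.0059,0],[0,0,0,-0.0064,0,0.0059,0],[0,0,0,-0.0064,0,0.0059,0],[0,0,0,-0.0064,0,0.0059,0],[0,0,0,-0.0064,0,0.0059,0],[0,0,0,0.0013,0,0.0015,0],[0,0,0,0.0013,0,0.0015,0],[0,0,0,0.0013,0,0.0015,0],[0,0,0,0,0,0,0],[0,0,0,0,0,0,0]]'
python3 - <<'E'
from go import *
plan([0,0,.123],40,5)
p,d=camera("top");cv2.imwrite("pics/t3.png",cv2.resize(p[150:300,200:400,::-1],None,fx=3.5,fy=3.5,interpolation=cv2.INTER_CUBIC))
E
```

```text
time_s: 12.3
position: [0.5235, -0.0067, 0.1171]
ee_rot: [0.511, 0.788, -0.186, 0.287]
wrist_force: [0.5, 0.2, 0.5]
width: 0.006
inc now [-0.0005  0.      0.1171] target w [ 0.5237 -0.0072  0.123 ] 
rows 5 turn [-0.0002  0.0001 -0.0002] shift [-0.0008 -0.     -0.0008] turn deg/row 0.03 F [0.5 0.2 0.5] J [ 0.31 -0.23  2.06 -0.72  1.31  0.09]
```

View pics/t3.png

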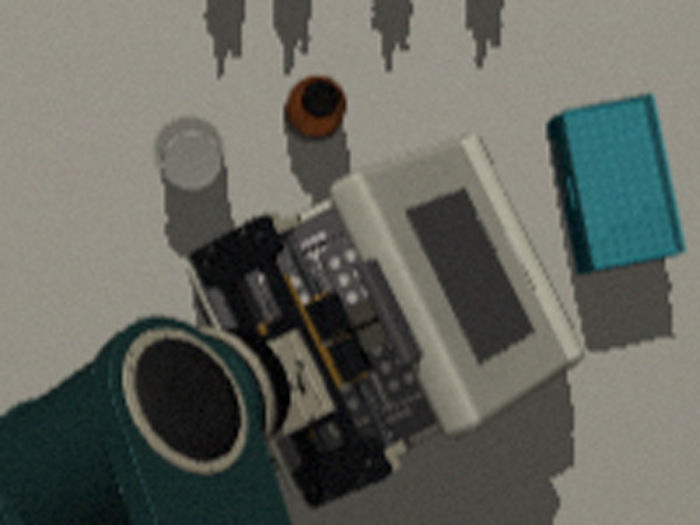

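The gripper is clear of the lid, with the tab at (395,310) in the crop and a gap to the body. Next I'll press the rear mat.

```bash
python3 -m pendant '[[0,0,0,0.0013,0,0.0015,0],[0,0,0,0.0013,0,0.0015,0],[0,0,0,0.0006,0,0.0008,0],[0,0,0,0.0006,0,0.0008,0],[0,0,0,0.0006,0,0.0008,0],[0,0,0,0.0006,0,0.0008,0],[0,0,0,0.0006,0,0.0008,0],[0,0,0,0.0006,0,0.0008,0],[0,0,0,0,0,0,0],[0,0,0,0,0,0,0]]'
```

```text
time_s: 13.35
position: [0.5237, -0.0072, 0.1077]
ee_rot: [0.511, 0.788, -0.186, 0.287]
wrist_force: [-2.5, 3.0, 5.9]
width: 0.004
```

```bash
python3 -m pendant '[[0,0,0,0.0006,0,0.0008,0],[0,0,0,0.0006,0,0.0008,0],[0,0,0,0.0006,0,0.0008,0],[0,0,0,0.0006,0,0.0008,0],[0,0,0,0,0,0,0],[0,0,0,0,0,0,0],[0,0,0,0,0,0,0],[0,0,0,0,0,0,0],[0,0,0,0,0,0,0],[0,0,0,0,0,0,0]]';  python3 -m pendant '[[0,0,0,0.0006,0,0.0008,0],[0,0,0,0.0006,0,0.0008,0],[0,0,0,0.0006,0,0.0008,0],[0,0,0,0,0,0,0],[0,0,0,0,0,0,0],[0,0,0,0,0,0,0],[0,0,0,0,0,0,0],[0,0,0,0,0,0,0],[0,0,0,0,0,0,0],[0,0,0,0,0,0,0]]'
```

```text
time_s: 14.35
position: [0.5239, -0.0073, 0.1037]
ee_rot: [0.511, 0.788, -0.186, 0.287]
wrist_force: [-4.4, 3.3, 5.6]
width: 0.007
time_s: 15.35
position: [0.5242, -0.0074, 0.1026]
ee_rot: [0.512, 0.788, -0.186, 0.288]
wrist_force: [-16.8, 8.2, 24.4]
width: 0.008
```

```bash
python3 -m pendant '[[0,0,0,0.0006,0,0.0008,0],[0,0,0,0,0,0,0],[0,0,0,0,0,0,0],[0,0,0,0,0,0,0],[0,0,0,-0.0064,0,-0.0076,0],[0,0,0,-0.0064,0,-0.0076,0],[0,0,0,0,0,-0.04,0],[0,0,0,0,0,-0.05,0],[0,0,0,0,0,-0.05,0],[0,0,0,0,0,-0.05,0]]';python3 - <<'E'
from go import *
plan([-.16,0,.3],40,5)
p,d=camera("side");cv2.imwrite("pics/s4.png",cv2.resize(p[100:270,230:400,::-1],None,fx=3.5,fy=3.5,interpolation=cv2.INTER_CUBIC))
p,d=camera("top");cv2.imwrite("pics/t4.png",cv2.resize(p[150:300,200:400,::-1],None,fx=3.5,fy=3.5,interpolation=cv2.INTER_CUBIC))
P=I.i(pts("top",d).reshape(-1,3));X=P[d.ravel()>0]
def sel(a,b,c,e,z0,z1):return X[(X[:,0]>a)&(X[:,0]<b)&(X[:,1]>c)&(X[:,1]<e)&(X[:,2]>z0)&(X[:,2]<z1)]
for a,b in((-.066,-.034),(-.024,-.002)):
    q=sel(a,b,-.055,.055,.085,.125);print(len(q),np.median(q[:,2]),q[:,2].mean())
E
```

```text
time_s: 16.35
position: [0.4731, 0.1047, 0.2664]
ee_rot: [0.511, 0.788, -0.186, 0.287]
wrist_force: [1.1, 0.3, 0.5]
width: 0.004
inc now [-1.229e-01 -2.000e-04  2.664e-01] target w [0.4581 0.1387 0.3   ] 
rows 5 turn [-0.0002  0.0001 -0.0003] shift [ 0.0014  0.     -0.0099] turn deg/row 0.04 F [1.1 0.3 0.5] J [ 0.57 -0.3   1.87 -0.69  1.67  0.11]
559 0.0985789594528116 0.09860082453264973
335 0.09805463085889736 0.09823619037239775
```

View pics/s4.png

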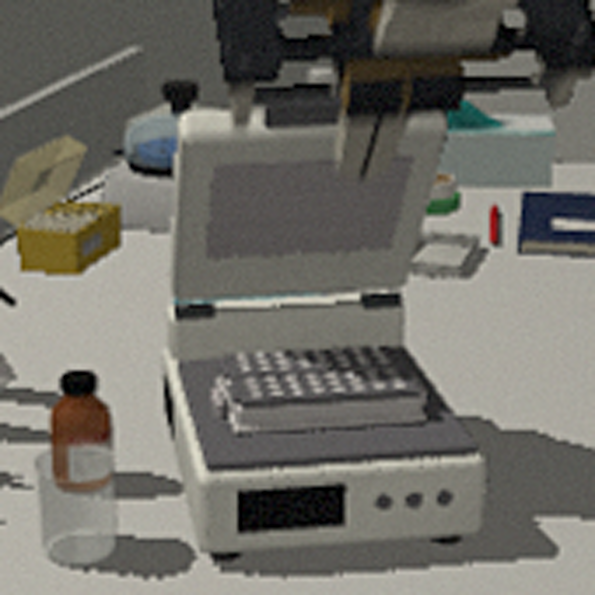

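View pics/t4.png

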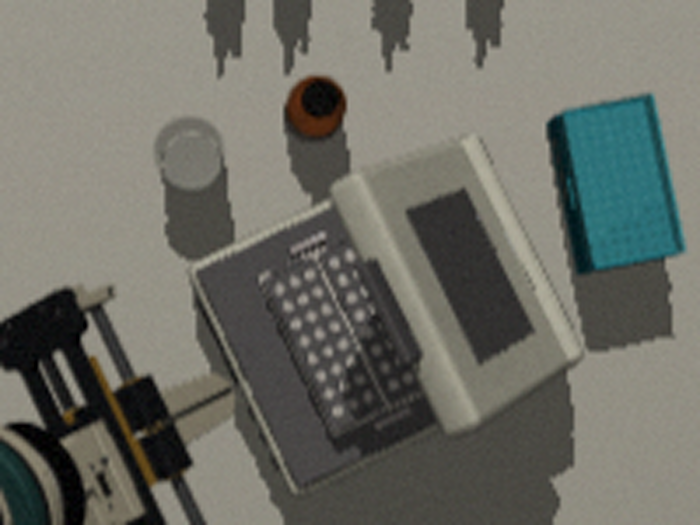

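Both mats are home: depth gives 0.098–0.099 for each, and both stopped hard. The lid hasn't moved. Next I'll un-tilt while rising, then go over the lid.

```bash
python3 -c "
from go import *
plan([-.14,0,.42],0,10)"
```

```text
inc now [-0.1243  0.0016  0.2701] target w [0.4663 0.1205 0.42  ] 
rows 10 turn [ 0.0004  0.0465 -0.0002] shift [-0.0037 -0.0001 -0.0149] turn deg/row 4.0 F [ 0.4 -0.4 -0.2] J [ 0.57 -0.3   1.86 -0.69  1.67  0.11]
```

```bash
python3 -m pendant '[[0,0.0465,0,-0.0037,0,-0.0149,0],[0,0.0465,0,-0.0037,0,-0.0149,0],[0,0.0465,0,-0.0037,0,-0.0149,0],[0,0.0465,0,-0.0037,0,-0.0149,0],[0,0.0465,0,-0.0037,0,-0.0149,0],[0,0.0465,0,-0.0037,0,-0.0149,0],[0,0.0465,0,-0.0037,0,-0.0149,0],[0,0.0465,0,-0.0037,0,-0.0149,0],[0,0.0465,0,-0.0037,0,-0.0149,0],[0,0.0465,0,-0.0037,0,-0.0149,0]]'; python3 -c "
from go import *
plan([.05,0,.40],0,5)"
```

```text
time_s: 17.45
position: [0.4654, 0.1231, 0.4142]
ee_rot: [0.544, 0.839, 0.001, -0.0]
wrist_force: [0.4, -0.1, -0.3]
width: 0.005
inc now [-1.427e-01  3.000e-04  4.142e-01] target w [ 0.5442 -0.0528  0.4   ] 
rows 5 turn [ 0.0001 -0.0002 -0.0003] shift [-0.0385 -0.      0.0028] turn deg/row 0.03 F [ 0.4 -0.1 -0.3] J [ 0.2  -0.29  1.5   0.    1.92 -0.21]
```

Over and down behind the lid face, staying clear of it.

```bash
python3 -m pendant '[[0,0,0,-0.0385,0,0.0028,0],[0,0,0,-0.0385,0,0.0028,0],[0,0,0,-0.0385,0,0.0028,0],[0,0,0,-0.0385,0,0.0028,0],[0,0,0,-0.0385,0,0.0028,0],[0,0,0,0,0,0.04,0],[0,0,0,0,0,0.04,0],[0,0,0,0,0,0.04,0],[0,0,0,0,0,0.01,0],[0,0,0,0,0,0,0]]'
python3 - <<'E'
from go import *
plan([.036,0,.26],0,5)
p,d=camera("side");cv2.imwrite("pics/s5.png",cv2.resize(p[100:270,230:400,::-1],None,fx=3.5,fy=3.5,interpolation=cv2.INTER_CUBIC))
E
```

```text
time_s: 18.45
position: [0.5435, -0.0527, 0.2691]
ee_rot: [0.544, 0.839, -0.001, -0.0]
wrist_force: [-0.1, -0.4, 0.1]
width: 0.008
inc now [ 0.0497 -0.0006  0.2691] target w [ 0.5385 -0.04    0.26  ] 
rows 5 turn [-0.0002  0.0001 -0.0004] shift [0.0027 0.0001 0.0018] turn deg/row 0.04 F [-0.1 -0.4  0.1] J [-0.14 -0.17  1.64 -0.    1.67 -0.56]
```

View pics/s5.png

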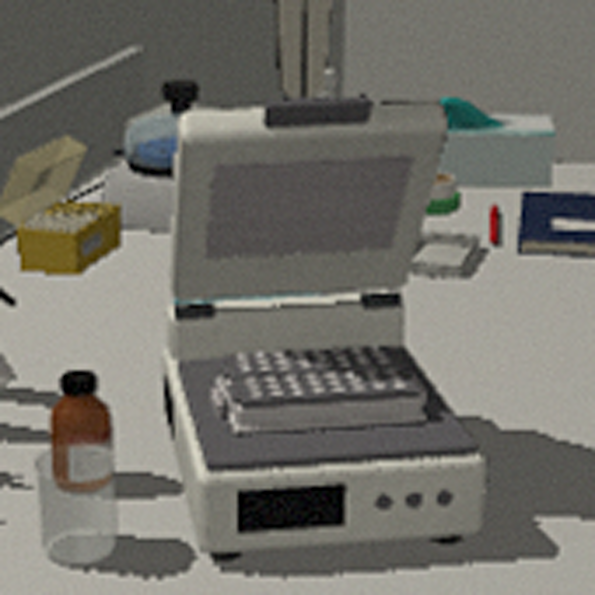

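```bash
python3 -m pendant '[[0,0,0,0.0079,0,0.0032,0],[0,0,0,0.0079,0,0.0032,0],[0,0,0,0.0079,0,0.0032,0],[0,0,0,0.0073,0,0.004,0],[0,0,0,0.0073,0,0.004,0],[0,0,0,0.0073,0,0.004,0],[0,0,0,0.0073,0,0.004,0],[0,0,0,0.0084,0,0.0073,0],[0,0,0,0.0084,0,0.0073,0],[0,0,0,0.0084,0,0.0073,0]]'
python3 - <<'E'
from go import *
plan([-.049,0,.1951],0,4)
p,d=camera("side");cv2.imwrite("pics/s6.png",cv2.resize(p[100:270,230:400,::-1],None,fx=3.5,fy=3.5,interpolation=cv2.INTER_CUBIC))
E
```

```text
time_s: 19.5
position: [0.5118, 0.0192, 0.2214]
ee_rot: [0.544, 0.839, -0.001, 0.001]
wrist_force: [1.6, -2.2, 0.8]
width: 0.003
inc now [-2.900e-02 -1.000e-04  2.214e-01] target w [0.5036 0.0375 0.1951] 
rows 4 turn [-0.      0.0003 -0.0005] shift [0.005  0.     0.0066] turn deg/row 0.05 F [ 1.6 -2.2  0.8] J [-0.01 -0.24  1.78 -0.    1.6  -0.43]
```

View pics/s6.png

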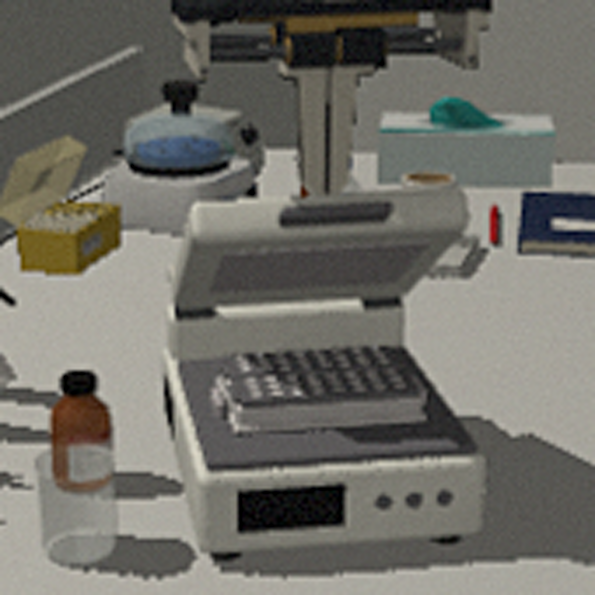

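The lid follows the tip, which is at (325,190) on the outer face. Continuing the arc.

```bash
python3 -m pendant '[[0,0,0,0.0067,0,0.0088,0],[0,0,0,0.0067,0,0.0088,0],[0,0,0,0.0067,0,0.0088,0],[0,0,0,0.005,0,0.01,0],[0,0,0,0.005,0,0.01,0],[0,0,0,0.005,0,0.01,0],[0,0,0,0.0029,0,0.01,0],[0,0,0,0.0029,0,0.01,0],[0,0,0,0.0029,0,0.01,0],[0,0,0,0,0,0,0]]'; python3 -m pendant '[[0,0,0,0,0,0.001,0],[0,0,0,0,0,0.001,0],[0,0,0,0,0,0.001,0],[0,0,0,0,0,0,0],[0,0,0,0,0,0,0],[0,0,0,0,0,0,0],[0,0,0,0,0,0,0],[0,0,0,0,0,0,0],[0,0,0,0,0,0,0],[0,0,0,0,0,0,0]]'
```

```text
time_s: 20.55
position: [0.4937, 0.0587, 0.1342]
ee_rot: [0.544, 0.839, -0.001, -0.0]
wrist_force: [-1.0, 0.1, -0.8]
width: 0.005
time_s: 21.55
position: [0.4945, 0.0584, 0.1332]
ee_rot: [0.544, 0.839, -0.0, 0.001]
wrist_force: [-1.0, -0.9, 6.1]
width: 0.006
```

```bash
python3 -m pendant '[[0,0,0,0,0,0.001,0],[0,0,0,0,0,0.001,0],[0,0,0,0,0,0,0],[0,0,0,0,0,0,0],[0,0,0,0,0,0,0],[0,0,0,0,0,0,0],[0,0,0,0,0,0,0],[0,0,0,0,0,0,0],[0,0,0,0,0,0,0],[0,0,0,0,0,0,0]]'
```

```text
time_s: 22.55
position: [0.4946, 0.0584, 0.133]
ee_rot: [0.544, 0.839, 0.0, 0.001]
wrist_force: [-10.7, -2.4, 23.7]
width: 0.006
```

The lid stopped hard at z=.133 under 24 N. Lifting straight off to check.

```bash
python3 -m pendant '[[0,0,0,0,0,-0.01,0],[0,0,0,0,0,-0.03,0],[0,0,0,0,0,-0.05,0],[0,0,0,0,0,-0.05,0],[0,0,0,0.04,0,-0.03,0],[0,0,0,0.04,0,-0.01,0],[0,0,0,0.04,0,0,0],[0,0,0,0.04,0,0,0],[0,0,0,0,0,0,0],[0,0,0,0,0,0,0]]';python3 - <<'E'
from go import *
p,d=camera("side");cv2.imwrite("pics/s7.png",cv2.resize(p[100:270,230:400,::-1],None,fx=3.5,fy=3.5,interpolation=cv2.INTER_CUBIC))
p,d=camera("top");cv2.imwrite("pics/t7.png",cv2.resize(p[150:300,200:400,::-1],None,fx=3.5,fy=3.5,interpolation=cv2.INTER_CUBIC))
P=I.i(pts("top",d).reshape(-1,3));X=P[d.ravel()>0]
q=X[(X[:,0]>-.09)&(X[:,0]<.06)&(abs(X[:,1])<.08)&(X[:,2]>.08)&(X[:,2]<.2)]
v,*_=np.linalg.lstsq(np.c_[q[:,0],q[:,1],np.ones(len(q))],q[:,2],rcond=None);print("lid plane",v,len(q),"tilt",np.arctan(-v[0]))
for a in np.arange(-.09,.06,.03):
    w=q[(q[:,0]>a)&(q[:,0]<a+.03)];print(round(a,2),np.median(w[:,2]).round(4))
E
```

```text
time_s: 23.55
position: [0.4287, 0.2053, 0.3105]
ee_rot: [0.543, 0.839, -0.0, 0.001]
wrist_force: [0.7, -0.1, 0.6]
width: 0.003
lid plane [ 0.0010547  -0.00192733  0.1338129 ] 3996 tilt -0.0010547031839321364
-0.09 0.1336
-0.06 0.1338
-0.03 0.134
0.0 0.1339
0.03 0.1337
```

View pics/s7.png

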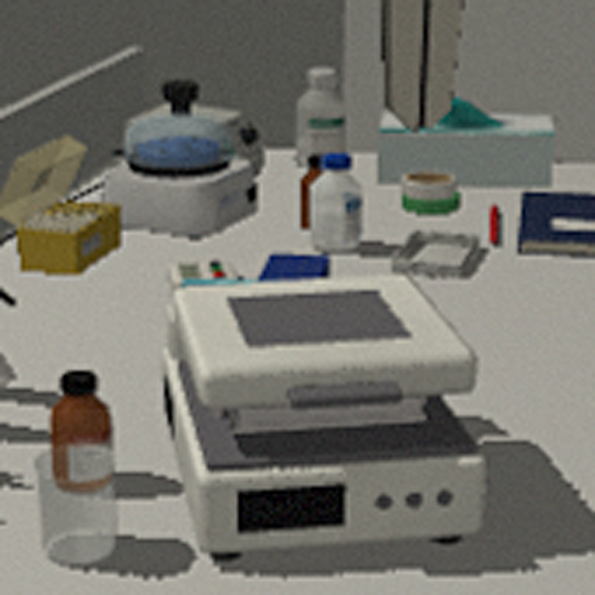

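View pics/t7.png

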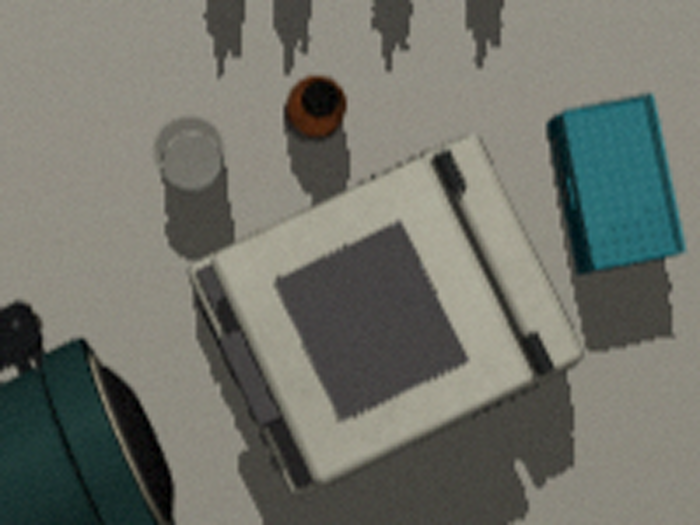

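The lid is level: its tilt is 0.001 rad and its outer face is at 0.1336–0.134. The beaker, bottle and tip box are where they were, and the arm touches nothing, so I'm handing the job in.

```bash
python3 -c "
from cell import ctrl
s=ctrl.sense();print(s['wrist_force'],s['time_s']);print(ctrl.finish_job())"
```

```text
[-0.51459373 -0.12973029  0.21785402] 23.65
the job is handed in; nothing more can be done
None
```

The job is done and handed in at 23.65 s. I pressed the front mat down first, then the rear mat under the lid with the tool leaning 40°. Only then did I push the lid down by its outer face and press it shut.

- **Mats:** both stopped hard, the front at about 33 N and the rear at 24 N plus a little more. Depth readings afterwards put both tops at 98–99 mm, against 98 mm when home.
- **Lid:** it stopped hard at a tip height of 133 mm under about 24 N. After I let go, it measured level (0.001 rad), with its outer face at about 134 mm against the 133 mm expected. That 1 mm is within the 2 mm camera calibration.
- **Surroundings:** in the last pictures the beaker, bottle and tip box look unmoved. The arm stood clear, with wrist force near zero.

No check failed.

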